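# Sweep used caps into the discard tray

## Robot

A 6-joint arm with a two-finger parallel gripper is mounted at the origin on the work surface. World frame = base frame: x ahead of the robot, y to its left, z up, the work surface at z = 0. Lengths are in m, angles in rad, forces in N, time in s.
With the tool pointing down it reaches from about 0.35 to 0.775 m from the base axis. Payload 5.5 kg.
Tool frame: the origin (TCP) lies at the very end of the fingers, on their centre line; the grasp point (between the pads) lies robot.grip_depth behind it (robot.grip_depth is the distance from the TCP to the grasp point, in m); z points along the fingers, y is the direction in which the jaws open and shut (so a half turn about z gives the same grasp; the last joint's range is limited). The gripper opens to 85 mm and grips with 20 to 120 N. Pads are 22 mm wide; open, the fingers measure 114 mm over their backs; the gripper's body (76 mm by 85 mm) begins 54 mm behind the grasp point. The pads swing forward as they close: fully open they stand 13 mm farther back than shut.
Start: joints at [-1.277, 0.313, 0.046, 1.304, 0, 1.431], TCP at [0.242, -0.522, 0.231] pointing down, gripper open.
Joint ranges: [-2.76, 2.76], [-0.86, 1.69], [-1.03, 1.26], [-2.2, 2.34], [-1.47, 1.5], [-3.14, 3.14]. Speed limits (rad/s): [2.57, 2.57, 3.14, 3.14, 3.14, 3.14].

## Interface

Orientations are given as a rotation vector (axis times angle).
In Python, from station import robot gives the robot as it stands.
- The arm moves only by the shell command python3 -m jog 'ROWS' [OPENING] [FORCE]. ROWS is JSON, a list of rows, each a list of 6 numbers: the shift along the tool's x, y, z in cm, then the turn, a rotation vector about the tool's x, y, z in degrees. In form: [[tx, ty, tz, ax, ay, az], ...]. A call has 1 to 10 rows; each row is the pose to reach, as a shift and turn from the pose commanded when the call began, along the tool's axes at that moment; what a row does not reach only later rows make up. A row lasts 1/8 s, in which the tool goes at most 62.5 mm and 10.7 degrees, less where a joint would pass 70% of its speed; a pose out of reach is approached as far as the arm can. A call with a gripper value outside its range is refused whole. OPENING is the closure, from -1 (fully open) to 1 (shut), set as the call begins (- or left out, the last holds). The fingers move at their own pace and stop on an object; FORCE is the grip in N (left out, the last holds). Time passes only in rows, so rows that repeat a pose let the fingers close. It gives the time, the measured TCP pose, the force and the opening at its end, in the units of the state.
- robot.read_state(): the state, without advancing time (a new reading comes with each control period).
- robot.read_camera(name): name is "side" or "top" or "wrist"; returns (picture, depth): 384x512x3 uint8, red, green, blue; 384x512 float32, m along the optical axis (not along the pixel's ray), 0 where there is no reading.
- robot.camera_info(name): a dict with "fx", "fy", "cx", "cy" (pixels), "dist_coeffs" ([k1, k2, p1, p2, k3] as OpenCV has them; the pictures are not rectified), "rvec" (rotation vector, rad) and "tvec" (3), from world to camera coordinates, as OpenCV has them; the wrist camera has in their place "T_tool_cam" (4x4, takes a point from camera to tool coordinates, whose origin is the TCP and whose axes are the flange's). Camera axes: x right, y down, z forward; pixel columns grow to the right and rows downward; lengths in m; the calibration is good to about 2 mm. A picture is of the moment at which its call begins: read the wrist's pose just before it. camera_info takes no time and is no camera call.
- robot.finish_job(): hands the job in, once; it reports no verdict.
The state is a dict: "time_s": time; "joints": joint angles; "qd": joint speeds; "tau": joint torques, N m; "tool_pos": TCP position; "tcp_rot": TCP orientation; "contact_force": force on the tool from outside, world axes, zero at the start; "wrist_torque": the same for the moment, N m; "gripper_width": opening from 0.0 (shut) to 1.0 (fully open).
Only numpy, scipy, OpenCV 4.12 (cv2) and the standard library are available. Lean on these libraries where they do the work, as an engineer would, in place of code of your own. Each camera call takes 0.05 s, during which the arm holds its last target. There are 200 camera calls.

## Task

Clear the three used yellow caps off the black mat of the prep stand by sweeping them over its edge with the fingertips, so that all three lie in the red discard tray and none in the blue one. Only push the caps along the mat, do not lift them, and leave the amber vial standing where it is on the mat, as well as the glass dish and the jar beside the trays.

Things in the scene. Friction and masses are not known exactly. Their poses are not given: they have to be found in the camera images.
- stand_top (a point): centre of the top of the fixed prep stand, on the black rubber mat, 50 mm above the work surface; the top is 270 mm along its x and 260 mm along its y; its two y ends (130 mm from the centre) are open edges with a tray outside each, its two x ends have 6 mm thick steel rims that stand 10 mm above the mat; axes: z up, x away from the robot, turned by up to 0.2 rad with the stand
- discard_tray: the RED discard tray: open tray fixed to one side of the stand (its left or right side, it changes), 270 mm along x, 110 mm along y, 42 mm high, walls 4 mm, open on top; its long wall stands 1 mm from the stand's open side edge and its rim is 8 mm below the mat, so a cap pushed over that edge drops in; origin at the centre of its underside, axes parallel to the stand's
- clean_tray: the BLUE tray for clean parts, empty, to stay empty: open tray fixed to one side of the stand (its left or right side, it changes), 270 mm along x, 110 mm along y, 42 mm high, walls 4 mm, open on top; its long wall stands 1 mm from the stand's open side edge and its rim is 8 mm below the mat, so a cap pushed over that edge drops in; origin at the centre of its underside, axes parallel to the stand's
- cap0: one of three identical used screw caps, yellow with an orange disc on top, diameter 36 mm, 18 mm high, about 15 g, loose, lying flat on the black mat of the stand; origin at its centre (9 mm above the mat)
- cap1: one of three identical used screw caps, yellow with an orange disc on top, diameter 36 mm, 18 mm high, about 15 g, loose, lying flat on the black mat of the stand; origin at its centre (9 mm above the mat)
- cap2: one of three identical used screw caps, yellow with an orange disc on top, diameter 36 mm, 18 mm high, about 15 g, loose, lying flat on the black mat of the stand; origin at its centre (9 mm above the mat)
- vial: amber sample vial with white cap, 25 mm diameter, 48 mm high, 50 g, standing loose on the mat among the caps; the three caps and the vial stand in four lanes that run along the stand's y axis, one in each, lane centres 55 mm apart, each up to 6 mm off its lane's centre line; origin at the centre of its underside
- dish: shallow glass dish, 90 mm diameter, 16 mm high, loose on the work surface to the left or right of the stand and its trays; origin at the centre of its underside
- jar: clear jar with blue lid, 66 mm diameter, 90 mm high, loose on the work surface to the left or right of the stand and its trays; origin at the centre of its underside

How it is judged:
At the end, for the whole second after the job is handed in: All three caps lie at rest inside the red tray (centre within its walls and below its rim, slower than 30 mm/s), the vial is upright (within 0.15 rad) and within 15 mm of its starting place, and the dish and the jar are within 15 mm of theirs (x of cap0 in the frame of discard_tray between -0.133 and 0.133 m and y of cap0 in the frame of discard_tray between -0.053 and 0.053 m and z of cap0 in the frame of discard_tray between 0 and 0.042 m and linear speed of each of cap0, cap1, cap2 below 0.03 m/s and x of cap1 in the frame of discard_tray between -0.133 and 0.133 m and y of cap1 in the frame of discard_tray between -0.053 and 0.053 m and z of cap1 in the frame of discard_tray between 0 and 0.042 m and x of cap2 in the frame of discard_tray between -0.133 and 0.133 m and y of cap2 in the frame of discard_tray between -0.053 and 0.053 m and z of cap2 in the frame of discard_tray between 0 and 0.042 m and angle between vial's own z axis and vertical below 0.15 rad and distance of each of vial, dish, jar from where it was at the start of the episode below 0.015 m); the robot touches nothing.
It fails at once if a cap is lifted: its centre rises more than 30 mm above the mat (it lies at 9 mm) (z of any of cap0, cap1, cap2 in the frame of stand_top above 0.03 m).
It fails at once if the vial is shifted by more than 15 mm or tipped by more than 0.35 rad (distance of vial from where it was at the start of the episode above 0.015 m or angle between vial's own z axis and vertical above 0.35 rad).
It fails at once if the dish or the jar is shifted by more than 15 mm (distance of any of dish, jar from where it was at the start of the episode above 0.015 m).
It also fails if it takes over 51 s, if anything falls off the work surface, if the arm or the gripper's body presses on something with over 40 N, if the wrist force passes 120 N, or if a joint passes its speed limit or range.

## Working session

There is one attempt and no reset: what is moved stays moved. The work goes in short steps, Python scripts to look and compute and a shell command to move; the robot and the scene stay as the last step left them, time stands still between calls to the robot, and variables do not carry over. Pictures are saved under pics/ and viewed, on a budget of 10 in all, crops included, one or two more only if the job needs it, and the job is handed in when it is done.

```bash
mkdir -p pics; python3 - <<'E'
from station import robot
import cv2,numpy as np
s=robot.read_state();print(s)
p,d=robot.read_camera("top");cv2.imwrite("pics/top1.png",p[:,:,::-1]);np.savez("top.npz",p=p,d=d)
print(robot.camera_info("top"));print(robot.grip_depth)
E
```

```text
{'time_s': 0.0, 'joints': array([-1.27659293e+00,  3.14026889e-01,  4.49604761e-02,  1.30359556e+00,
        8.90386026e-06,  1.43119366e+00]), 'qd': array([ 0.00010695,  0.00077901,  0.0016861 , -0.00124185,  0.00211202,
        0.00028647]), 'tau': array([ 6.05737823e-04, -4.80626714e+01,  2.98535049e+01,  1.93014223e-02,
       -1.52106686e-04,  1.99276474e-05]), 'tool_pos': array([ 0.2415289 , -0.52124227,  0.23038624]), 'tcp_rot': array([-3.06616363e+00, -6.75689935e-01,  2.12236878e-04]), 'contact_force': array([0.78256452, 0.47141244, 0.1405419 ]), 'wrist_torque': array([ 0.03577807,  0.00691301, -0.01952443]), 'gripper_width': 1.0028346684680627}
{'fx': 419.644314181641, 'fy': 419.644314181641, 'cx': 253.6502029174441, 'cy': 192.2446049564581, 'dist_coeffs': array([-0.06867318,  0.        ,  0.        ,  0.        ,  0.        ]), 'rvec': array([ 2.20199263, -2.14570194,  0.15338636]), 'tvec': array([-0.03158751,  0.55805127,  1.10252219])}
0.0187
```

View pics/top1.png

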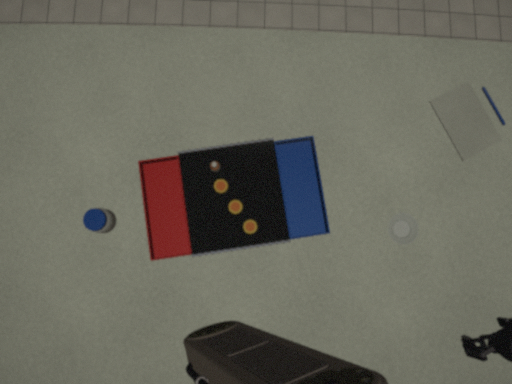

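The top view shows the red tray on the left (+y) and the blue one on the right. The vial is at (215,166), and the caps are at about (221,186), (235,207) and (250,227). The jar is at (97,220) and the dish at (402,230).

```bash
cat > h.py <<'E'
from station import robot
import cv2,numpy as np
from scipy.spatial.transform import Rotation as R
def px2w(uv,z,cam="top"):
    c=robot.camera_info(cam);K=np.array([[c['fx'],0,c['cx']],[0,c['fy'],c['cy']],[0,0,1]])
    n=cv2.undistortPoints(np.array(uv,float).reshape(-1,1,2),K,c['dist_coeffs']).reshape(-1,2)
    Rm=cv2.Rodrigues(c['rvec'])[0];o=-Rm.T@c['tvec'];d=np.c_[n,np.ones(len(n))]@Rm
    return o+d*((z-o[2])/d[:,2])[:,None]
def comps(m,amin=15):
    n,_,st,ce=cv2.connectedComponentsWithStats(m.astype(np.uint8));return [(ce[i],st[i,4]) for i in range(1,n) if st[i,4]>=amin]
def caps(p):
    h=cv2.cvtColor(p,cv2.COLOR_RGB2HSV);return comps((h[...,0]>5)&(h[...,0]<32)&(h[...,1]>130)&(h[...,2]>110),60)
E
python3 - <<'E'
from h import *
f=np.load("top.npz");p=f['p'];d=f['d']
for c,a in caps(p): print("cap",c,a,px2w([c],.068)[0].round(4), d[int(c[1]),int(c[0])])
h=cv2.cvtColor(p,cv2.COLOR_RGB2HSV)
mat=((h[...,2]<60)).astype(np.uint8);mat[:120]=0;mat[290:]=0;mat[:,:130]=0;mat[:,340:]=0
def rect(m,z,n):
    m=cv2.morphologyEx(m.astype(np.uint8),cv2.MORPH_OPEN,np.ones((3,3)))
    cs=max(cv2.findContours(m,0,2)[0],key=cv2.contourArea).reshape(-1,2)
    w=px2w(cs,z)[:,:2].astype(np.float32);r=cv2.minAreaRect(w);print(n,r,cv2.boxPoints(r).round(3).tolist())
rect(mat,.05,"mat")
rect((h[...,1]>120)&((h[...,0]<8)|(h[...,0]>172))&(np.arange(512)<200)&(np.arange(384)[:,None]<290),.042,"red")
rect((h[...,1]>120)&(h[...,0]>100)&(h[...,0]<130)&(np.arange(512)>265)&(np.arange(512)<340)&(np.arange(384)[:,None]>130),.042,"blue")
print("vial",px2w([[215,166]],.098),"jar",px2w([[96,220]],.09),"dish",px2w([[402,230]],.01))
crop=cv2.resize(p[130:270,130:340],None,fx=3.8,fy=3.8,interpolation=cv2.INTER_CUBIC)
cv2.imwrite("pics/crop1.png",crop[:,:,::-1])
s=robot.read_state();print(R.from_rotvec(s['tcp_rot']).as_matrix().round(3))
E
```

```text
cap [220.288 185.392] 125 [0.5702 0.0716 0.068 ] 1.0944731
cap [235.         206.41269841] 126 [0.5161 0.0314 0.068 ] 1.0904586
cap [249.648 226.136] 125 [ 0.4657 -0.008   0.068 ] 1.0882058
mat ((0.5460426211357117, 0.0373762771487236), (0.2706195116043091, 0.2587861120700836), 10.073771476745605) [[0.38999998569488525, 0.14100000262260437], [0.4350000023841858, -0.11400000005960464], [0.7020000219345093, -0.06599999964237213], [0.6570000052452087, 0.18799999356269836]]
red ((0.5124974846839905, 0.21843288838863373), (0.26699307560920715, 0.11187908798456192), 10.08896255493164) [[0.3709999918937683, 0.25], [0.39100000262260437, 0.14000000059604645], [0.6539999842643738, 0.18700000643730164], [0.6340000033378601, 0.296999990940094]]
blue ((0.5744208097457886, -0.14329767227172852), (0.25937098264694214, 0.10960670560598373), 9.996204376220703) [[0.43700000643730164, -0.1120000034570694], [0.4560000002384186, -0.2199999988079071], [0.7120000123977661, -0.17499999701976776], [0.6930000185966492, -0.06700000166893005]]
vial [[0.61602207 0.08512837 0.098     ]] jar [[0.46983245 0.38410176 0.09      ]] dish [[ 0.46690748 -0.43306617  0.01      ]]
[[ 0.907  0.42  -0.001]
 [ 0.42  -0.907  0.002]
 [ 0.    -0.002 -1.   ]]
```

View pics/crop1.png

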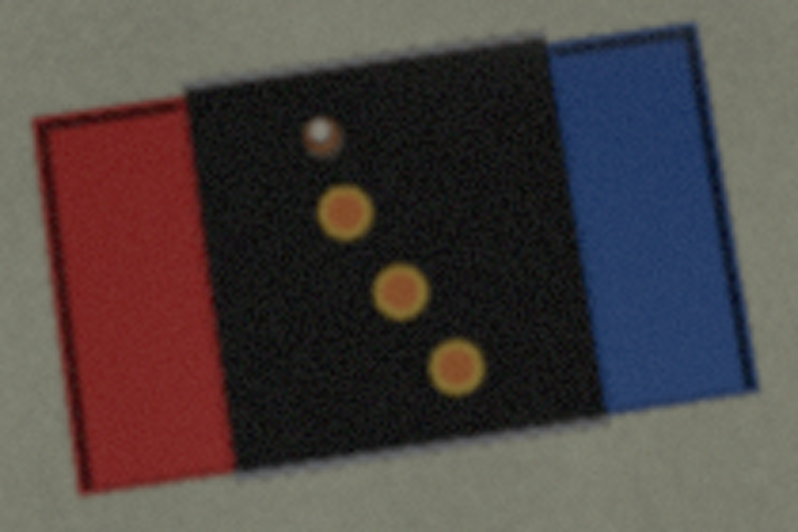

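Stand yaw is about 10.1° and its centre is (0.546, 0.037). In the stand frame (mm) the objects are at:

| Object | x | y |
|---|---|---|
| Cap A | 30 | 29 |
| Cap B | -30 | -1 |
| Cap C | -87 | -31 |
| Vial | 77 | 35 |

These match the lanes, and the sizes come out right. I'll sweep toward +y with the fingers slightly open as a cradle, taking the cap farthest from the vial (C) first.

```bash
python3 -m jog '[[40.6,-32.4,8,0,0,-75.2],[40.6,-32.4,8,0,0,-75.2],[40.6,-32.4,8,0,0,-75.2],[40.6,-32.4,8,0,0,-75.2],[40.6,-32.4,8,0,0,-75.2],[40.6,-32.4,8,0,0,-75.2],[40.6,-32.4,8,0,0,-75.2],[40.6,-32.4,8,0,0,-75.2],[40.6,-32.4,8,0,0,-75.2],[40.6,-32.4,8,0,0,-75.2]]' 0.6 20
cat > where.py <<'E'
from h import *
s=robot.read_state();M=R.from_rotvec(s['tcp_rot']).as_matrix()
a=np.deg2rad(10.08);S=np.array([[np.cos(a),-np.sin(a),0],[np.sin(a),np.cos(a),0],[0,0,1]]);c=np.array([.546,.0374,.05])
p=S.T@(s['tool_pos']-c);print("t",s['time_s'],"stand mm",(p*1000).round(1),"w",s['gripper_width'],"F",s['contact_force'].round(1))
print("tool axes in stand\n",(S.T@M).round(3),s['joints'].round(2))
E
python3 where.py
python3 - <<'E'
from h import *
p,_=robot.read_camera("wrist");cv2.imwrite("pics/w1.png",p[:,:,::-1])
E
```

```text
time_s: 1.3
tool_pos: [0.4737, -0.0554, 0.1504]
tcp_rot: [-2.013, -2.41, 0.001]
contact_force: [0.0, 0.6, -0.0]
gripper_width: 0.196
t 1.3 stand mm [-87.4 -78.7 100.4] w 0.19600172772601554 F [ 0.   0.6 -0. ]
tool axes in stand
 [[-0.003  1.    -0.002]
 [ 1.     0.003  0.001]
 [ 0.001 -0.002 -1.   ]] [-0.28  0.17 -0.35  1.06 -0.    1.11]
```

View pics/w1.png

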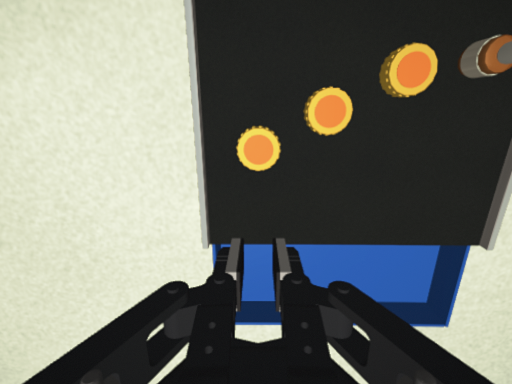

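The fingers are in line with cap C: the jaw centre is at column 258 and the cap at (258,148). The next call descends and starts pushing.

```bash
python3 -m jog '[[0,0,5,0,0,0],[0,0,8,0,0,0],[0,0,9.4,0,0,0],[1.5,0,9.4,0,0,0],[3,0,9.4,0,0,0],[4.5,0,9.4,0,0,0],[6,0,9.4,0,0,0],[7.5,0,9.4,0,0,0],[9,0,9.4,0,0,0],[10.5,0,9.4,0,0,0]]' 
python3 where.py
python3 - <<'E'
from h import *
p,_=robot.read_camera("wrist");cv2.imwrite("pics/w2.png",p[:,:,::-1])
E
```

```text
time_s: 2.6
tool_pos: [0.4554, 0.0473, 0.0573]
tcp_rot: [2.018, 2.408, -0.0]
contact_force: [0.4, -0.9, -0.0]
gripper_width: 0.203
t 2.6 stand mm [-87.5  25.6   7.3] w 0.2027031255769385 F [ 0.4 -0.9 -0. ]
tool axes in stand
 [[ 0.  1.  0.]
 [ 1. -0. -0.]
 [-0.  0. -1.]] [-0.07  0.22 -0.53  0.81 -0.    1.32]
```

View pics/w2.png

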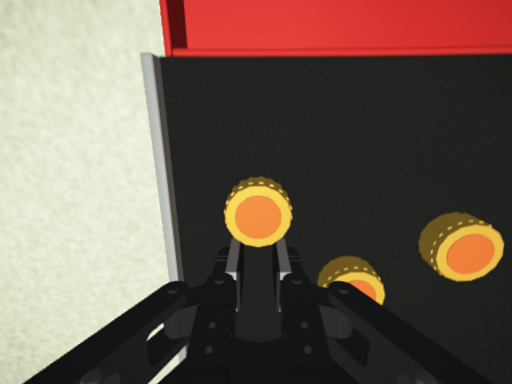

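Cap C sits centred in the cradle at (258,215), with the red tray ahead of it. I'll push it over the edge and then lift.

```bash
python3 -m jog '[[1.5,0,0,0,0,0],[3,0,0,0,0,0],[4.5,0,0,0,0,0],[6,0,0,0,0,0],[7.5,0,0,0,0,0],[9,0,0,0,0,0],[10.4,0,0,0,0,0],[10.8,0,0,0,0,0],[10.8,0,0,0,0,0],[10.4,0,-5,0,0,0]]' 
python3 where.py
python3 - <<'E'
from h import *
p,_=robot.read_camera("wrist");cv2.imwrite("pics/w3.png",p[:,:,::-1])
E
```

```text
time_s: 3.9
tool_pos: [0.4343, 0.1479, 0.1048]
tcp_rot: [-2.015, -2.404, 0.01]
contact_force: [0.9, -0.1, -0.8]
gripper_width: 0.201
t 3.9 stand mm [-90.6 128.3  54.8] w 0.20085262780327395 F [ 0.9 -0.1 -0.8]
tool axes in stand
 [[ 0.001  1.    -0.008]
 [ 1.    -0.001 -0.   ]
 [-0.    -0.008 -1.   ]] [ 0.15  0.18 -0.45  0.94 -0.    1.55]
```

View pics/w3.png

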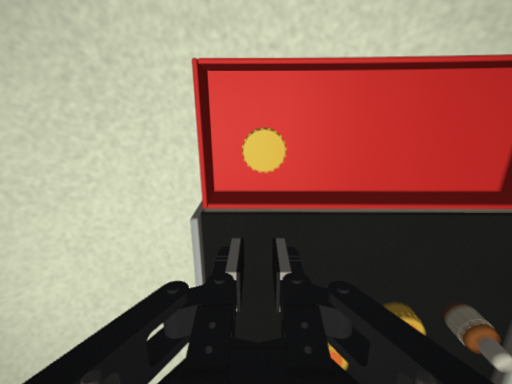

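Cap C is in the red tray at (264,150), lying upside down. Next is cap B.

```bash
python3 -m jog '[[0,0,-2.5,0,0,0],[-6,2,-2.5,0,0,0],[-12,4,-2.5,0,0,0],[-17.8,6,-2.5,0,0,0],[-17.8,6,-2.5,0,0,0],[-17.8,6,2,0,0,0],[-17.8,6,4.8,0,0,0],[-17.8,6,4.8,0,0,0],[-16.3,6,4.8,0,0,0],[-14.8,6,4.8,0,0,0]]'
python3 where.py
```

```text
time_s: 5.2
tool_pos: [0.5232, 0.0145, 0.0608]
tcp_rot: [2.017, 2.406, 0.002]
contact_force: [0.0, 0.3, -1.3]
gripper_width: 0.2
t 5.2 stand mm [-26.5 -18.6  10.8] w 0.19961214266176616 F [ 0.   0.3 -1.3]
tool axes in stand
 [[ 0.     1.     0.003]
 [ 1.    -0.    -0.001]
 [-0.001  0.003 -1.   ]] [-0.13  0.33 -0.37  0.87  0.    1.27]
```

```bash
python3 -m jog '[[1.3,-0.2,0.2,0,0,0],[2.8,-0.3,0.2,0,0,0],[4.3,-0.3,0.2,0,0,0],[5.8,-0.3,0.2,0,0,0],[7.3,-0.3,0.2,0,0,0],[8.8,-0.3,0.2,0,0,0],[10,-0.3,0.2,0,0,0]]'
python3 where.py
python3 - <<'E'
from h import *
p,_=robot.read_camera("wrist");cv2.imwrite("pics/w4.png",p[:,:,::-1])
E
```

```text
time_s: 6.08
tool_pos: [0.5017, 0.1123, 0.0572]
tcp_rot: [2.018, 2.408, -0.0]
contact_force: [0.9, -0.0, 0.9]
gripper_width: 0.203
t 6.075 stand mm [-30.5  81.5   7.2] w 0.20262199258292585 F [ 0.9 -0.   0.9]
tool axes in stand
 [[ 0.  1. -0.]
 [ 1. -0. -0.]
 [-0. -0. -1.]] [ 0.06  0.32 -0.4   0.85 -0.    1.46]
```

View pics/w4.png

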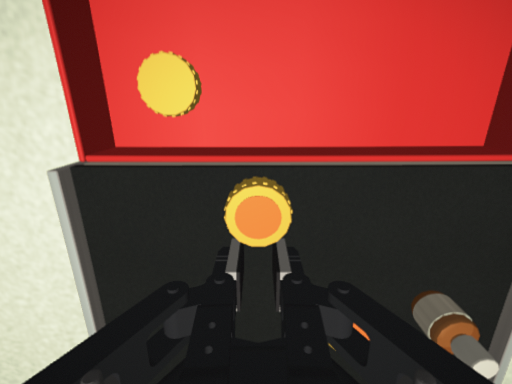

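Cap B is cradled at (258,213), and the vial is still standing. I'll finish this sweep, then lift until the arm settles.

```bash
python3 -m jog '[[1.5,0,0,0,0,0],[3,0,0,0,0,0],[4.4,0,0,0,0,0],[5.2,0,0,0,0,0],[5.2,0,0,0,0,0],[5,0,-5,0,0,0],[5,0,-8,0,0,0],[5,0,-8,0,0,0],[5,0,-8,0,0,0]]'
python3 where.py
python3 - <<'E'
from h import *
p,_=robot.read_camera("wrist");cv2.imwrite("pics/w5.png",p[:,:,::-1])
p,_=robot.read_camera("top")
a=np.deg2rad(10.08)
for c,n in caps(p):
    w=px2w([c],.068)[0]-[.546,.0374,0];print(c,n,"stand",(w[0]*np.cos(a)+w[1]*np.sin(a)).round(4),(-w[0]*np.sin(a)+w[1]*np.cos(a)).round(4))
E
```

```text
time_s: 7.25
tool_pos: [0.4929, 0.1602, 0.1367]
tcp_rot: [-2.019, -2.407, 0.001]
contact_force: [-0.7, 0.7, -0.0]
gripper_width: 0.199
t 7.25 stand mm [-30.8 130.2  86.7] w 0.1991291832598642 F [-0.7  0.7 -0. ]
tool axes in stand
 [[ 0.001  1.    -0.001]
 [ 1.    -0.001 -0.   ]
 [-0.    -0.001 -1.   ]] [ 0.16  0.25 -0.27  1.05 -0.    1.56]
[220.25396825 185.42857143] 126 stand 0.0298 0.0295
```

View pics/w5.png

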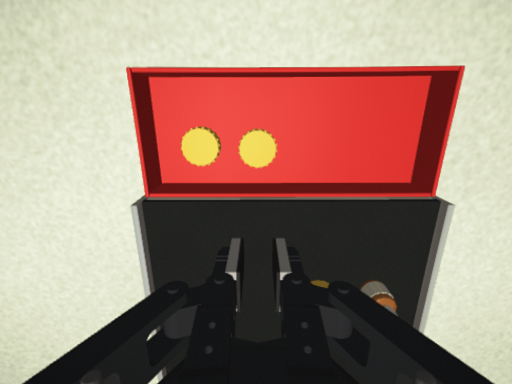

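Two caps are in the red tray, at (200,147) and (258,149). Cap A hasn't moved. The vial is close to cap A, so I'll close the jaws and turn the tool 90°, which gives the narrowest profile on the vial side.

```bash
python3 -m jog '[[-5,2,0,0,0,-10],[-10,4,0,0,0,-20],[-15,6,0,0,0,-30],[-15,6,0,0,0,-40],[-15,6,0,0,0,-50],[-15,6,0,0,0,-60],[-15,6,0,0,0,-70],[-15,6,0,0,0,-80],[-15,6,0,0,0,-90],[-15,6,0,0,0,-90]]' 1 20
python3 -m jog '[[0,0,0,0,0,0],[0,0,0,0,0,0]]' >/dev/null
python3 where.py
python3 - <<'E'
from h import *
p,_=robot.read_camera("wrist");cv2.imwrite("pics/w6.png",p[:,:,::-1])
E
```

```text
time_s: 8.6
tool_pos: [0.5777, 0.0234, 0.136]
tcp_rot: [0.272, -3.127, -0.0]
contact_force: [-0.6, 0.6, 0.2]
gripper_width: -0.002
t 8.85 stand mm [ 29.3 -19.5  87. ] w -0.004349603193949816 F [ 0.4 -0.1  0.3]
tool axes in stand
 [[-1.     0.002 -0.001]
 [ 0.002  1.     0.   ]
 [ 0.001  0.    -1.   ]] [-0.1   0.36 -0.12  1.09 -0.   -0.27]
```

View pics/w6.png

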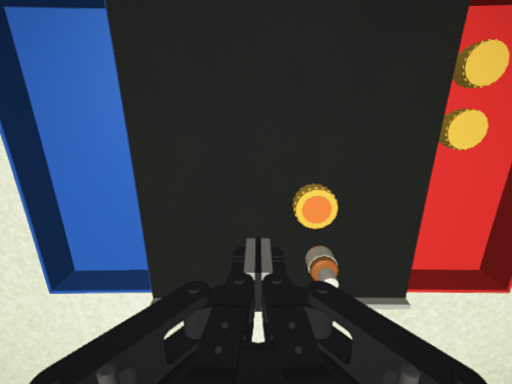

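In this view the jaws are clear of both cap A at (316,207) and the vial at (322,268). I'll descend and push along +tool y.

```bash
python3 -m jog '[[0,0,5,0,0,0],[0,0,8,0,0,0],[0,0,8,0,0,0],[0,1.3,8,0,0,0],[0,2.6,8,0,0,0],[0,3.9,8,0,0,0],[0,5.2,8,0,0,0],[0,6.5,8,0,0,0],[0,7.8,8,0,0,0],[0,7.8,8,0,0,0]]'
python3 where.py
python3 - <<'E'
from h import *
p,_=robot.read_camera("wrist");cv2.imwrite("pics/w7.png",p[:,:,::-1])
E
```

```text
time_s: 10.15
tool_pos: [0.5644, 0.1013, 0.0571]
tcp_rot: [0.278, -3.129, -0.0]
contact_force: [-0.9, 0.1, 0.3]
gripper_width: -0.003
t 10.15 stand mm [29.2 59.7  7.1] w -0.0029737874107317198 F [-0.9  0.1  0.3]
tool axes in stand
 [[-1.    -0.001 -0.001]
 [-0.001  1.     0.   ]
 [ 0.001  0.    -1.   ]] [ 0.04  0.42 -0.24  0.91  0.   -0.14]
```

View pics/w7.png

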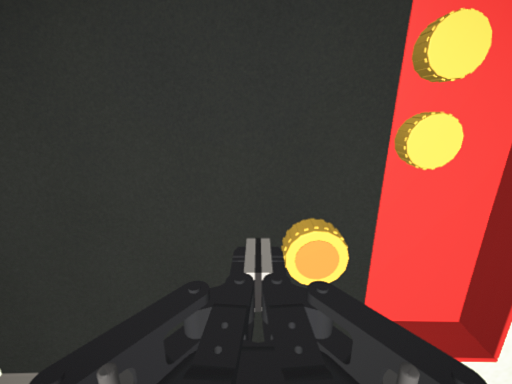

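Cap A is directly ahead of the fingers at (317,255). I'll finish the sweep, then lift.

```bash
python3 -m jog '[[0,1.4,0,0,0,0],[0,2.8,0,0,0,0],[0,4.2,0,0,0,0],[0,5.6,0,0,0,0],[0,7,0,0,0,0],[0,7.4,0,0,0,0],[0,7.4,0,0,0,0],[0,7.2,-5,0,0,0],[0,7.2,-11,0,0,0],[0,7.2,-15,0,0,0]]'
python3 -m jog '[[5,-10,0,0,0,0],[8,-15,0,0,0,0],[8,-20,0,0,0,0],[8,-25,0,0,0,0],[8,-25,0,0,0,0],[8,-25,0,0,0,0]]'
python3 where.py
python3 - <<'E'
from h import *
p,d=robot.read_camera("top")
cv2.imwrite("pics/top2.png",cv2.resize(p[110:290,70:430],None,fx=2.2,fy=2.2,interpolation=cv2.INTER_CUBIC)[:,:,::-1])
h=cv2.cvtColor(p,cv2.COLOR_RGB2HSV)
a=np.deg2rad(10.08)
for c,n in comps((h[...,0]>15)&(h[...,0]<34)&(h[...,1]>130)&(h[...,2]>100),30):
    w=px2w([c],.022)[0]-[.546,.0374,0];print(c,n,"stand",(w[0]*np.cos(a)+w[1]*np.sin(a)).round(4),(-w[0]*np.sin(a)+w[1]*np.cos(a)).round(4))
q=np.load("top.npz")['p'].astype(int)
for n,(u,v) in dict(vial=(215,166),jar=(98,220),dish=(402,230)).items(): print(n,"mean abs diff",abs(p[v-16:v+12,u-14:u+15].astype(int)-q[v-16:v+12,u-14:u+15]).mean())
E
```

```text
time_s: 11.45
tool_pos: [0.5532, 0.1706, 0.2103]
tcp_rot: [-0.274, 3.127, -0.0]
contact_force: [-0.5, -0.2, -0.2]
gripper_width: -0.004
time_s: 12.2
tool_pos: [0.517, -0.0902, 0.2071]
tcp_rot: [0.271, -3.13, -0.001]
contact_force: [0.4, 0.9, 0.6]
gripper_width: 0.0
t 12.2 stand mm [ -50.9 -120.5  157.1] w 0.00027526546166877235 F [0.4 0.9 0.6]
tool axes in stand
 [[-1.     0.003 -0.   ]
 [ 0.003  1.     0.   ]
 [ 0.     0.    -1.   ]] [-0.33  0.22 -0.13  1.21  0.   -0.5 ]
[167.26923077 195.65384615] 130 stand 0.0296 0.1775
[172.         217.58778626] 131 stand -0.0314 0.1725
[173.98571429 237.82857143] 140 stand -0.0862 0.1744
vial mean abs diff 5.016009852216749
jar mean abs diff 3.6149425287356323
dish mean abs diff 4.583333333333333
```

View pics/top2.png

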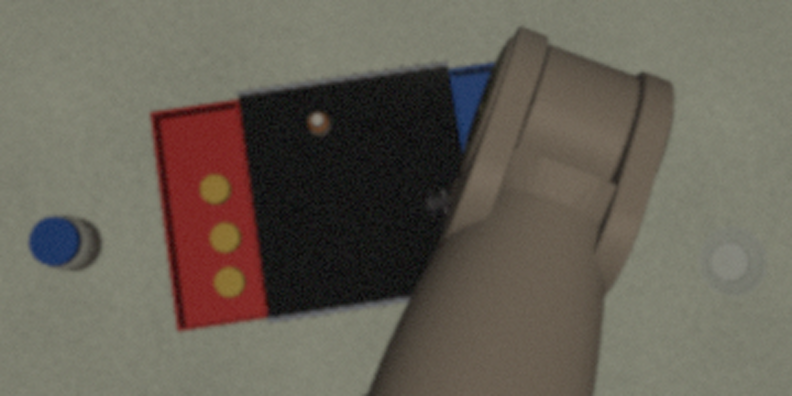

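All three caps are in the red tray at (214,189), (224,238) and (229,282). The vial, at about pixel (214.5,165.5) in the full image, hasn't moved, and neither have the jar or the dish. The arm is touching nothing.

```bash
python3 -c "
from station import robot
print(robot.finish_job())"
```

```text
the job is handed in; nothing more can be done
None
```

All three caps are in the red tray, and I handed the job in at about 12 s of the 51 s allowed. I swept two of them over the edge with the fingers slightly open as a cradle. The one beside the vial I pushed with the fingers closed and turned 90°.

- **Caps:** in the last top view they lie at y = 173–178 mm and x = 30, -31 and -86 mm in the stand frame. The tray's inside runs from about 135 to 237 mm in y, so all three are well within its walls. Two were seen to land upside down.
- **Vial, jar and dish:** the picture around each changed only at about noise level. The vial is upright at the same pixel as at the start.
- **Blue tray:** the arm hid part of it in that last view, but all three caps are accounted for in the red tray.
- **Forces:** every force reading I took was about 1 N.

No check failed. The only deviation was a lag of about 3 mm in the approach to the second cap, which I corrected during its push.

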